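# Tip the red tube rest up onto its foot

### The arm

A 6-joint arm with a two-finger parallel gripper is mounted at the origin on the work surface. World frame = base frame: x ahead of the robot, y to its left, z up, the work surface at z = 0. Lengths are in m, angles in degrees, forces in N, time in s.
With the tool pointing down it reaches from about 0.375 to 0.9 m from the base axis. Payload 3.1 kg.
Tool frame: the origin (TCP) lies on the front face of the gripper's body, between the roots of the fingers; the fingertips stand 70 mm ahead of it and the grasp point (between the pads) lies 51 mm ahead of it (bot.tip_extent is the distance from the TCP to the fingertips, in m); z points along the fingers, x is the direction in which the jaws open and shut, and the axes are right-handed (so a half turn about z gives the same grasp; the last joint's range is limited). The gripper opens to 87 mm and grips with 3 to 60 N. Pads are 19 mm wide; open, the fingers measure 117 mm over their backs; the gripper's body (75 mm by 190 mm) begins 51 mm behind the grasp point.
Start: joints at [-83.738, 30.224, 82.088, -0, 67.689, -10.227], TCP at [0.177, -0.599, 0.292] pointing down, gripper open.
Joint ranges: [-176.69, 176.69], [-43.24, 126.21], [12.49, 139.97], [-82, 262], [0, 151.66], [-163.58, 163.58]. Speed limits (degrees/s): [159.86, 159.86, 180, 180, 180, 180].

### API

Orientations are given as a 3x3 rotation matrix whose columns are the frame's x, y, z axes.
In Python, from rig import bot, viewer, ticket gives the robot as it stands. The module is installed in compiled form; this text tells all that it offers.
- The arm moves only by the tool arm_command, never from a script. Its argument "targets" is a list of rows, each an object with "rot": the turn, a rotation vector about the tool's x, y, z in degrees, a list of three; "offset": the shift along the tool's x, y, z in cm, a list of three; "gripper": the closure, from 0 (fully open) to 1 (shut). A call has 1 to 8 rows; each row is the pose to reach, as a shift and turn from the pose commanded when the call began, along the tool's axes at that moment; what a row does not reach only later rows make up. A row lasts 1/10 s, in which the tool goes at most 50 mm and 8.59 degrees, less where a joint would pass 70% of its speed; a pose out of reach is approached as far as the arm can. A call with a gripper value outside its range is refused whole. The fingers move at their own pace and stop on an object; the grip force is fixed at half the most. Time passes only in rows, so rows that repeat a pose let the fingers close. It gives the time, the measured TCP pose, the force and the opening at its end, in the units of the state.
- bot.read_state(): the state, without advancing time (a new reading comes with each control period).
- viewer.capture(name): name is "scene" or "side" or "wrist"; returns a dict with "frame" (420x560x3 uint8, red, green, blue), "fx", "fy", "cx", "cy" (pixels), "D" ([k1, k2, p1, p2, k3] as OpenCV has them; the pictures are not rectified), "view" (4x4, takes a point from world to camera coordinates). Camera axes: x right, y down, z forward; pixel columns grow to the right and rows downward; lengths in m; the calibration is good to about 2 mm. A picture is of the moment at which its call begins. There is no depth.
- ticket.hand_in(): hands the job in, once; it reports no verdict.
The state is a dict: "time_s": time; "joint_positions": joint angles; "qvel": joint speeds; "tau": joint torques, N m; "position": TCP position; "tcp_rot": TCP orientation; "force": force on the tool from outside, world axes, zero at the start; "moment": the same for the moment, N m; "opening": opening from 0.0 (shut) to 1.0 (fully open).
Only numpy, scipy, OpenCV 4.12 (cv2) and the standard library are available. Lean on these libraries where they do the work, as an engineer would, in place of code of your own. Each camera call takes 0.05 s, during which the arm holds its last target. There are 200 camera calls.

### The job

The red L-shaped tube rest is lying on its forked V-leg with its flat foot in the air. Tip it over its corner so that it stands on its foot with the V pointing straight up, still on its dark steel plate; keep the corner down rather than lifting the rest into the air. Leave the blue rest as it lies.

Things in the scene. Friction and masses are not known exactly. Their poses are not given: they have to be found in the camera images.
- red_rest_corner (a point): Red L-shaped rest, loose, about 0.2 kg; legs 50 mm wide, 8 mm thick, at a right angle, open between. Point: outer edge of the corner, mid width. At the start x runs level along the V-leg's underside (86 mm to the V's tips, solid to 62), z up the foot's outer face (90 mm), y along the corner edge; both legs lie on the inner side (x, z = 0 to 8 mm). When done x points up.
- red_rest_foot_end (a point): Middle of the foot's free edge, on its outer face, 90 mm from the corner, same axes. Starts 90 mm above the plate; must come down onto the plate on the side where -x pointed at the start, while the V-leg rises: a quarter turn about the corner edge. The rest balances after about 40 degrees, then falls on by itself.
- plate: Fixed dark steel plate under the red rest, 230 x 160 x 8 mm (x, y, z), origin at the centre of its underside on the bench; its top is 8 mm above the bench. The rest's corner starts near its centre, the rest's x axis within 12 degrees of the plate's.
- blue_rest_corner (a point): Corner of a blue rest of the same shape, lying the same way on a second plate of the same kind; point and axes as for the red one. A bystander: leave it.
Things that resemble listed ones, but are neither listed nor needed, are in the scene too. Of the things like the part that bears red_rest_corner, leave any that is green, pink or turquoise; of the rest the smaller one is meant.

How it is judged:
By the outcome, as a careful person would: the job done as asked, in the order asked, and still so for the second after the job is handed in, with the robot touching nothing.
It also fails if it takes over 35 s, if anything falls off the work surface, if the arm or the gripper's body presses on something with over 40 N, if the wrist force passes 120 N, or if a joint passes its speed limit or range.

## Working session

There is one attempt and no reset: what is moved stays moved. The work goes in short steps, Python scripts to look and compute and a tool call to move; the robot and the scene stay as the last step left them, time stands still between calls to the robot, and variables do not carry over. Pictures are saved under pics/ and viewed, about 8 in all and at most 12, crops included, and the job is handed in when it is done.

Besides the shell and the picture viewer there is one more tool, called after "Call:" by a JSON object that holds its "name" and its "arguments", one argument or row to a line. arm_command: Moves the arm, as the interface text tells. Its arguments: {"type":"object","properties":{"targets":{"type":"array"}},"required":["targets"]}

```bash
mkdir -p pics
cat > h.py <<'E'
import cv2,numpy as np,json
from rig import bot,viewer,ticket
def cap(n,name):
    c=viewer.capture(n); cv2.imwrite(f'pics/{name}.png',c['frame'][:,:,::-1]); return c
def K(c): return np.array([[c['fx'],0,c['cx']],[0,c['fy'],c['cy']],[0,0,1.]])
def onplane(c,uv,z):
    V=np.array(c['view']);R=V[:3,:3];o=-R.T@V[:3,3]
    p=cv2.undistortPoints(np.array(uv,float).reshape(-1,1,2),K(c),np.array(c['D'],float)).reshape(-1,2)
    d=np.c_[p,np.ones(len(p))]@R
    return o+d*((z-o[2])/d[:,2])[:,None]
def proj(c,P):
    V=np.array(c['view']);r,_=cv2.Rodrigues(V[:3,:3])
    return cv2.projectPoints(np.array(P,float).reshape(-1,3),r,V[:3,3].copy(),K(c),np.array(c['D'],float))[0].reshape(-1,2)
E
python3 - <<'E'
from h import *
a=cap('scene','s0')['frame'];b=cap('side','d0')['frame']
im=np.hstack([a,b])[:,:,::-1]
cv2.imwrite('pics/both.png',cv2.resize(a,(800,600),interpolation=cv2.INTER_CUBIC)[:,:,::-1])
cv2.imwrite('pics/both2.png',cv2.resize(b,(800,600),interpolation=cv2.INTER_CUBIC)[:,:,::-1])
print(bot.read_state())
E
```

```text
{'time_s': 0.1, 'joint_positions': array([-8.37383449e+01,  3.02727270e+01,  8.21489796e+01, -3.42770734e-04,
        6.76879190e+01, -1.02270002e+01]), 'qvel': array([ 0.09953052, -0.084907  , -0.16639324,  0.01279485, -0.02665288,
       -0.04530198]), 'tau': array([ 1.40488173e-04, -4.40984058e+01, -1.77150142e+01,  6.34497358e-02,
        5.34155988e-02, -5.07708376e-05]), 'position': array([ 0.17736354, -0.59876473,  0.29137949]), 'tcp_rot': array([[ 2.83827471e-01, -9.58875342e-01, -2.14186202e-04],
       [-9.58873515e-01, -2.83827355e-01,  1.90130722e-03],
       [-1.88390851e-03, -3.34265744e-04, -9.99998170e-01]]), 'force': array([-0.22326128, -0.38465562, -0.51517783]), 'moment': array([-0.01060952,  0.0217752 ,  0.01946537]), 'opening': 0.998269732975283}
```

View pics/both.png

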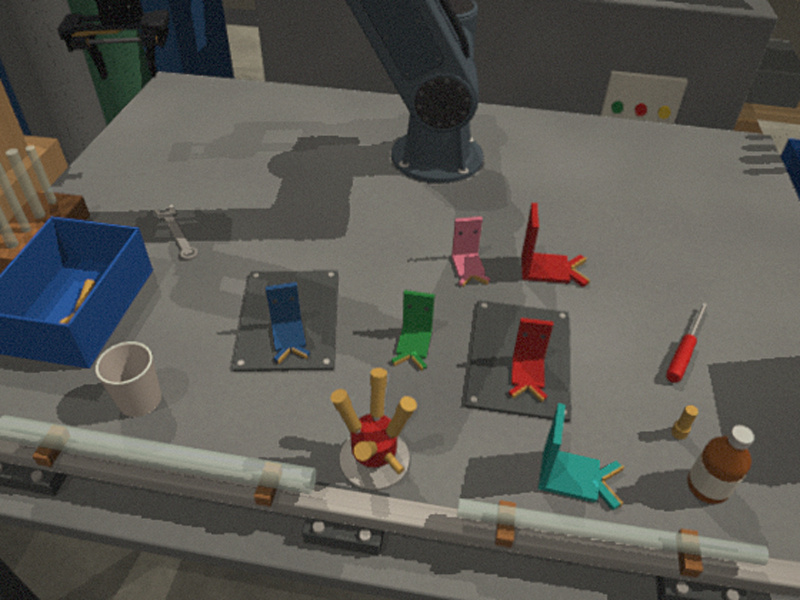

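View pics/both2.png

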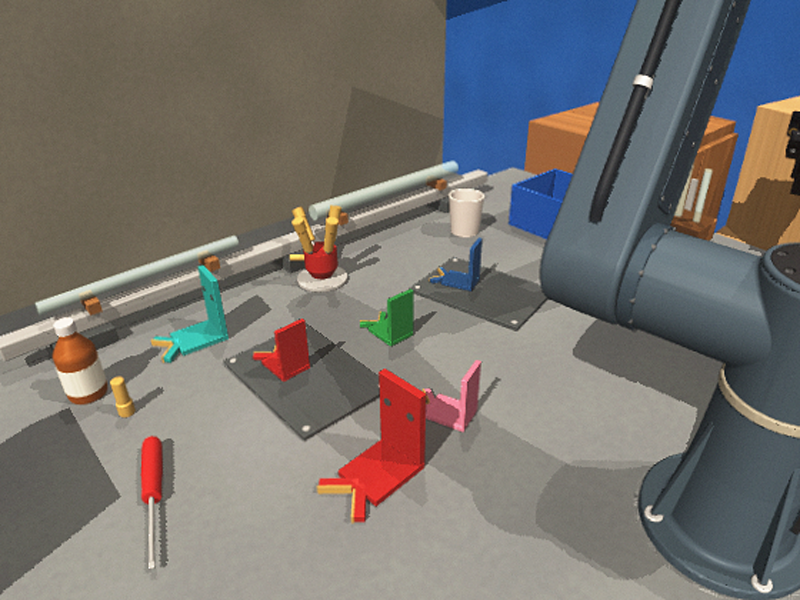

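The scene picture, in 800 px scale, shows two red candidates. One stands on a plate at about (530,360). The other is off any plate at about (550,250) and looks larger. The one on the plate fits the description. I'll confirm it in an enlarged crop and measure it there.

Run:
```python
from h import *
a=cv2.imread('pics/s0.png');b=cv2.imread('pics/d0.png')
A=cv2.resize(a[205:295,320:410],(400,400),interpolation=cv2.INTER_CUBIC) # scale 4.444
B=cv2.resize(b[205:305,155:255],(400,400),interpolation=cv2.INTER_CUBIC) # scale 4
cv2.imwrite('pics/crop.png',np.hstack([A,B]))
c=viewer.capture('scene')
# plate corners hole approx and big red base (800 scale)
s=0.7
for n,uv,z in [('platecorners',[[474,303],[571,314],[571,414],[464,404]],.008),('redbase',[[514,385],[543,388]],.008),('big',[[523,276],[570,283]],0)]:
    print(n,onplane(c,np.array(uv)*s,z).round(3).tolist())
```

```text
platecorners [[0.464, 0.128, 0.008], [0.459, 0.297, 0.008], [0.673, 0.295, 0.008], [0.684, 0.133, 0.008]]
redbase [[0.633, 0.207, 0.008], [0.631, 0.252, 0.008]]
big [[0.368, 0.212, 0.0], [0.37, 0.298, 0.0]]
```

View pics/crop.png

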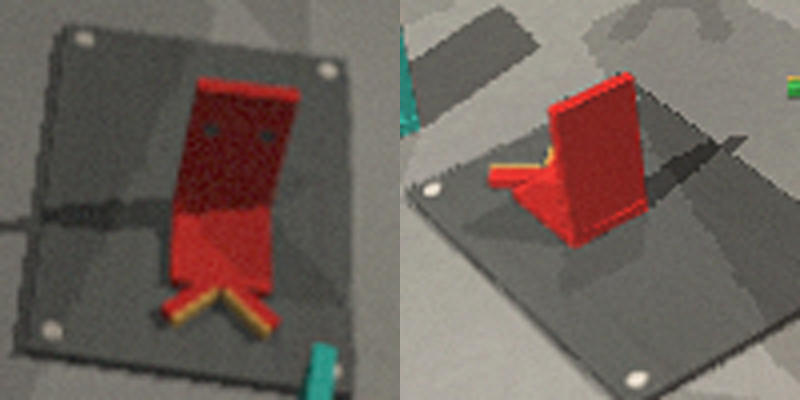

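The crop confirms the target is the smaller red rest, on its plate with its V toward +x. The foot's outer face shows clearly in the side view. I'll fit the pose from both views.

Run:
```python
from h import *
from scipy.optimize import least_squares
c=viewer.capture('scene');d=viewer.capture('side')
S=np.array([[200,79],[299,90],[172,275],[271,291]])/4.444+[320,205]
MS=np.array([[0,-25,90],[0,25,90],[55,-25,8],[55,25,8]])/1000.
D=np.array([[151,108],[232,75],[247,210],[177,246]])/4+[155,205]
MD=np.array([[0,25,90],[0,-25,90],[0,-25,0],[0,25,0]])/1000.
def W(p,M):
    t=p[2];R=np.array([[np.cos(t),-np.sin(t),0],[np.sin(t),np.cos(t),0],[0,0,1]]);return M@R.T+[p[0],p[1],.008+p[3]]
def f(p): return np.r_[(proj(c,W(p,MS[:2]))-S[:2]).ravel(),(proj(d,W(p,MD))-D).ravel(),p[3]*300]
r=least_squares(f,[.57,.22,0,0]);print(r.x.round(4),np.degrees(r.x[2]),r.fun.round(1))
print(onplane(c,S[2:],.016))
print([bot.read_state()[k] for k in('position','time_s')])
```

```text
[5.730e-01 2.254e-01 1.780e-02 2.000e-04] 1.0202766474661489 [-1.  -0.5 -0.3 -0.2  0.2  0.8 -0.  -0.2 -0.1 -0.4 -1.4  0.3  0.1]
[[0.63279783 0.20324169 0.016     ]
 [0.63394664 0.25261767 0.016     ]]
[array([ 0.177384  , -0.59903303,  0.29177011]), 0.25]
```

Pose found: corner at (0.573, 0.225), yaw about 1°, with a residual near 1 px, inside the plate. The plan is to cage the foot's top loosely between half-open vertical fingers, push it over its corner toward −x, then lower its end against the outer finger. I'll move over first.

Call:
{"name": "arm_command", "arguments": {
  "targets": [
    {"rot": [0,0,-74.5],"offset": [-29,-42,0],"gripper": 0.62},
    {"rot": [0,0,-74.5],"offset": [-29,-42,0],"gripper": 0.62},
    {"rot": [0,0,-74.5],"offset": [-29,-42,0],"gripper": 0.62},
    {"rot": [0,0,-74.5],"offset": [-29,-42,0],"gripper": 0.62},
    {"rot": [0,0,-74.5],"offset": [-29,-42,0],"gripper": 0.62},
    {"rot": [0,0,-74.5],"offset": [-29,-42,0],"gripper": 0.62},
    {"rot": [0,0,-74.5],"offset": [-29,-42,0],"gripper": 0.62},
    {"rot": [0,0,-74.5],"offset": [-29,-42,0],"gripper": 0.62}
  ]
}}

```text
time_s: 1.05
position: [0.4295, -0.2862, 0.2924]
tcp_rot: [[0.997, -0.077, 0.0], [-0.077, -0.997, -0.0], [0.0, 0.0, -1.0]]
force: [0.7, -0.6, -0.9]
opening: 0.407
```

```bash
cat >> h.py <<'E'
from scipy.spatial.transform import Rotation as Ro
C=np.array([.573,.2254,.008]);YAW=1.0
def go(*ts):
    s=bot.read_state();R=s['tcp_rot'];t=np.radians(YAW);x=np.array([np.cos(t),np.sin(t),0]);z=np.array([0,0,-1.])
    T=np.c_[x,np.cross(z,x),z]
    print('t',s['time_s'],'pos',s['position'].round(4),'F',s['force'].round(1),'op',round(s['opening'],3),'rot',Ro.from_matrix(R.T@T).as_rotvec(degrees=True).round(1))
    for p in ts: print((R.T@(np.array(p)-s['position'])*100).round(1).tolist())
E
python3 -c "
from h import *
go([.577,.2254,.29])"
```

```text
t 1.05 pos [ 0.4295 -0.2862  0.2924] F [ 0.7 -0.6 -0.9] op 0.407 rot [ 0.  -0.  -5.4]
[10.8, -52.1, 0.2]
```

Call:
{"name": "arm_command", "arguments": {
  "targets": [
    {"rot": [0,0,-5],"offset": [10.8,-52,0],"gripper": 0.62},
    {"rot": [0,0,-5],"offset": [10.8,-52,0],"gripper": 0.62},
    {"rot": [0,0,-5],"offset": [10.8,-52,0],"gripper": 0.62},
    {"rot": [0,0,-5],"offset": [10.8,-52,0],"gripper": 0.62},
    {"rot": [0,0,-5],"offset": [10.8,-52,0],"gripper": 0.62},
    {"rot": [0,0,-5],"offset": [10.8,-52,0],"gripper": 0.62},
    {"rot": [0,0,-5],"offset": [10.8,-52,0],"gripper": 0.62},
    {"rot": [0,0,-5],"offset": [10.8,-52,0],"gripper": 0.62}
  ]
}}

```text
time_s: 1.85
position: [0.5423, 0.0977, 0.2924]
tcp_rot: [[1.0, 0.004, 0.0], [0.004, -1.0, -0.0], [0.0, 0.0, -1.0]]
force: [1.4, -1.2, -0.2]
opening: 0.38
```

```bash
python3 -c "
from h import *
go([.577,.2254,.22])"
```

```text
t 1.85 pos [0.5423 0.0977 0.2924] F [ 1.4 -1.2 -0.2] op 0.38 rot [ 0.  -0.  -0.7]
[3.5, -12.8, 7.2]
```

Call:
{"name": "arm_command", "arguments": {
  "targets": [
    {"rot": [0,0,-0.7],"offset": [3.5,-12.8,7],"gripper": 0.62},
    {"rot": [0,0,-0.7],"offset": [3.5,-12.8,7],"gripper": 0.62},
    {"rot": [0,0,-0.7],"offset": [3.5,-12.8,7],"gripper": 0.62},
    {"rot": [0,0,-0.7],"offset": [3.5,-12.8,7],"gripper": 0.62},
    {"rot": [0,0,-0.7],"offset": [3.5,-12.8,7],"gripper": 0.62},
    {"rot": [0,0,-0.7],"offset": [3.5,-12.8,7],"gripper": 0.62}
  ]
}}

```text
time_s: 2.45
position: [0.5766, 0.223, 0.2227]
tcp_rot: [[1.0, 0.016, 0.0], [0.016, -1.0, -0.0], [0.0, 0.0, -1.0]]
force: [-0.2, 0.6, -0.4]
opening: 0.379
```

Run:
```python
from h import *
go([.577,.2254,.153])
c=cap('wrist','w1');f=c['frame'];d=cap('side','d1')['frame'][120:330,100:380]
cv2.imwrite('pics/v1.png',np.hstack([cv2.resize(f,(400,300)),cv2.resize(d,(400,300))])[:,:,::-1])
```

```text
t 2.45 pos [0.5766 0.223  0.2227] F [-0.2  0.6 -0.4] op 0.379 rot [ 0.  -0.  -0.1]
[0.0, -0.2, 7.0]
```

View pics/v1.png

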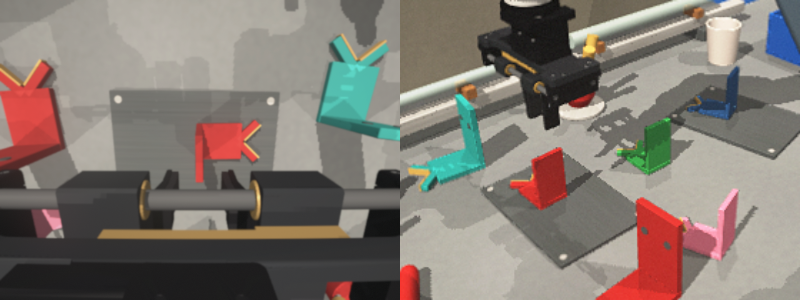

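The left half is the wrist view. The foot at about (200,150) lies between the fingers at columns 172 and 232. The right half is the side view, with the gripper over the rest. Next I'll descend around the foot's top.

Call:
{"name": "arm_command", "arguments": {
  "targets": [
    {"rot": [0,0,0],"offset": [0,-0.2,3],"gripper": 0.62},
    {"rot": [0,0,0],"offset": [0,-0.2,5],"gripper": 0.62},
    {"rot": [0,0,0],"offset": [0,-0.2,6],"gripper": 0.62},
    {"rot": [0,0,0],"offset": [0,-0.2,7],"gripper": 0.62},
    {"rot": [0,0,0],"offset": [0,-0.2,7],"gripper": 0.62},
    {"rot": [0,0,0],"offset": [0,-0.2,7],"gripper": 0.62}
  ]
}}

```text
time_s: 3.15
position: [0.577, 0.2256, 0.1529]
tcp_rot: [[1.0, 0.016, 0.001], [0.016, -1.0, 0.0], [0.001, -0.0, -1.0]]
force: [0.2, 0.2, 0.6]
opening: 0.374
```

Run:
```python
from h import *
go(*[[.573+x/1e3,.2254,.078+h/1e3] for x,h in [(-8.5,75),(-21.5,74),(-33,68.5),(-42,60),(-49,51),(-53,48)]])
f=cap('wrist','w2')['frame'];d=cap('side','d2')['frame'][120:330,100:380]
cv2.imwrite('pics/v2.png',np.hstack([cv2.resize(f,(400,300)),cv2.resize(d,(400,300))])[:,:,::-1])
```

```text
t 3.15 pos [0.577  0.2256 0.1529] F [0.2 0.2 0.6] op 0.374 rot [-0.  -0.1 -0.1]
[-1.3, -0.0, -0.0]
[-2.6, -0.0, 0.1]
[-3.7, -0.0, 0.6]
[-4.6, -0.1, 1.5]
[-5.3, -0.1, 2.4]
[-5.7, -0.1, 2.7]
```

View pics/v2.png

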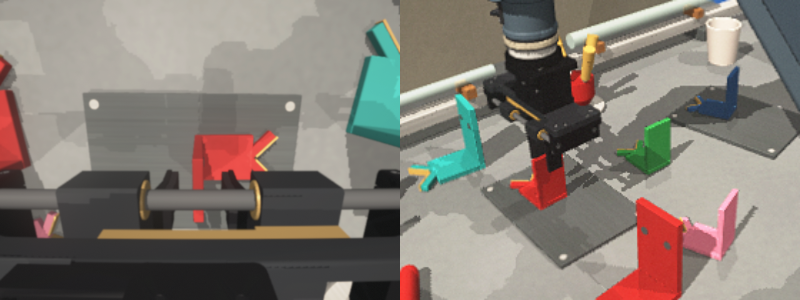

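The foot is caged between the fingers, at about (200,200) in the wrist half. Push slowly to about 30°.

Call:
{"name": "arm_command", "arguments": {
  "targets": [
    {"rot": [0,0,0],"offset": [-0.8,0,0],"gripper": 0.62},
    {"rot": [0,0,0],"offset": [-1.3,0,0],"gripper": 0.62},
    {"rot": [0,0,0],"offset": [-1.8,0,0],"gripper": 0.62},
    {"rot": [0,0,0],"offset": [-2.3,0,0.1],"gripper": 0.62},
    {"rot": [0,0,0],"offset": [-2.8,0,0.2],"gripper": 0.62},
    {"rot": [0,0,0],"offset": [-3.3,0,0.4],"gripper": 0.62},
    {"rot": [0,0,0],"offset": [-3.7,0,0.6],"gripper": 0.62},
    {"rot": [0,0,0],"offset": [-3.7,0,0.6],"gripper": 0.62}
  ]
}}

```text
time_s: 4.05
position: [0.5383, 0.2251, 0.1457]
tcp_rot: [[1.0, 0.017, -0.002], [0.017, -1.0, -0.0], [-0.002, 0.0, -1.0]]
force: [-0.1, 1.0, -0.0]
opening: 0.38
```

Run:
```python
from h import *
go(*[[.573+x/1e3,.2254,.078+h/1e3] for x,h in [(-42,60),(-49,51),(-53,48)]])
a=cap('scene','s3')['frame'][195:300,300:440];d=cap('side','d3')['frame'][195:300,130:270]
cv2.imwrite('pics/v3.png',np.hstack([cv2.resize(f,(400,300),interpolation=cv2.INTER_CUBIC) for f in (a,d)])[:,:,::-1])
```

```text
t 4.05 pos [0.5383 0.2251 0.1457] F [-0.1  1.  -0. ] op 0.38 rot [ 0.   0.1 -0. ]
[-0.7, -0.0, 0.8]
[-1.4, -0.1, 1.7]
[-1.8, -0.1, 2.0]
```

View pics/v3.png

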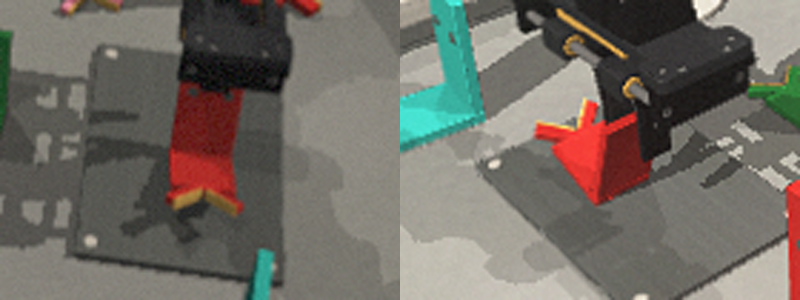

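Tilted about 25°. The near corner edge in the side view is at full-frame (200,266), against (199,266.5) at the start, so it hasn't slipped. Continue past balance into the outer finger.

Call:
{"name": "arm_command", "arguments": {
  "targets": [
    {"rot": [0,0,0],"offset": [-0.4,0,0.4],"gripper": 0.62},
    {"rot": [0,0,0],"offset": [-0.7,0,0.8],"gripper": 0.62},
    {"rot": [0,0,0],"offset": [-1.0,0,1.2],"gripper": 0.62},
    {"rot": [0,0,0],"offset": [-1.4,0,1.7],"gripper": 0.62},
    {"rot": [0,0,0],"offset": [-1.6,0,1.8],"gripper": 0.62},
    {"rot": [0,0,0],"offset": [-1.8,0,2.0],"gripper": 0.62},
    {"rot": [0,0,0],"offset": [-1.8,0,2.0],"gripper": 0.62},
    {"rot": [0,0,0],"offset": [-1.8,0,2.0],"gripper": 0.62}
  ]
}}

```text
time_s: 4.95
position: [0.5213, 0.2249, 0.1263]
tcp_rot: [[1.0, 0.017, -0.001], [0.017, -1.0, -0.0], [-0.001, 0.0, -1.0]]
force: [-1.5, 0.0, 0.3]
opening: 0.381
```

Run:
```python
from h import *
go(*[[.573+x/1e3,.2254,.078+h/1e3] for x,h in [(-57,43),(-61.5,38),(-65,33),(-68,28.5),(-73,28.5)]])
a=cap('scene','s4')['frame'][195:300,300:440];d=cap('side','d4')['frame'][195:300,130:270]
cv2.imwrite('pics/v4.png',np.hstack([cv2.resize(f,(400,300),interpolation=cv2.INTER_CUBIC) for f in (a,d)])[:,:,::-1])
```

```text
t 4.95 pos [0.5213 0.2249 0.1263] F [-1.5  0.   0.3] op 0.381 rot [ 0.   0.  -0.1]
[-0.5, -0.1, 0.5]
[-1.0, -0.1, 1.0]
[-1.3, -0.1, 1.5]
[-1.6, -0.1, 2.0]
[-2.1, -0.1, 2.0]
```

View pics/v4.png

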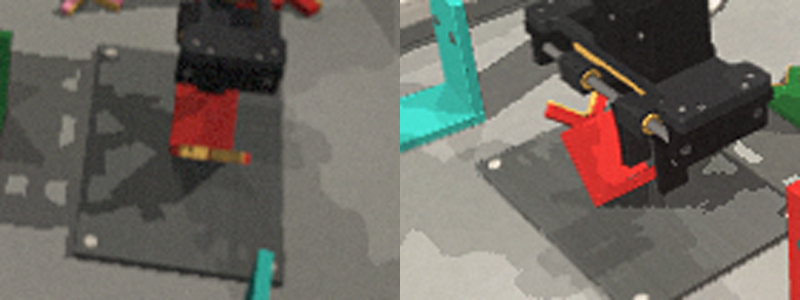

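It is resting on the outer finger at about 50° and the corner is still in place. Lower it with the finger.

Call:
{"name": "arm_command", "arguments": {
  "targets": [
    {"rot": [0,0,0],"offset": [-0.5,0,0.5],"gripper": 0.62},
    {"rot": [0,0,0],"offset": [-0.8,0,0.8],"gripper": 0.62},
    {"rot": [0,0,0],"offset": [-1.0,0,1.0],"gripper": 0.62},
    {"rot": [0,0,0],"offset": [-1.3,0,1.4],"gripper": 0.62},
    {"rot": [0,0,0],"offset": [-1.5,0,1.7],"gripper": 0.62},
    {"rot": [0,0,0],"offset": [-1.7,0,1.9],"gripper": 0.62},
    {"rot": [0,0,0],"offset": [-1.7,0,1.9],"gripper": 0.62},
    {"rot": [0,0,0],"offset": [-1.7,0,1.9],"gripper": 0.62}
  ]
}}

```text
time_s: 5.85
position: [0.5041, 0.2246, 0.1071]
tcp_rot: [[1.0, 0.017, -0.001], [0.017, -1.0, -0.0], [-0.001, 0.0, -1.0]]
force: [-1.6, 0.1, 0.2]
opening: 0.38
```

Run:
```python
from h import *
go(*[[.573+x/1e3,.2254,.078+h/1e3] for x,h in [(-73,28.5)]])
a=cap('scene','s5')['frame'][195:300,300:440];d=cap('side','d5')['frame'][195:300,130:270]
cv2.imwrite('pics/v5.png',np.hstack([cv2.resize(f,(400,300),interpolation=cv2.INTER_CUBIC) for f in (a,d)])[:,:,::-1])
```

```text
t 5.85 pos [0.5041 0.2246 0.1071] F [-1.6  0.1  0.2] op 0.38 rot [ 0.   0.1 -0.1]
[-0.4, -0.1, 0.1]
```

View pics/v5.png

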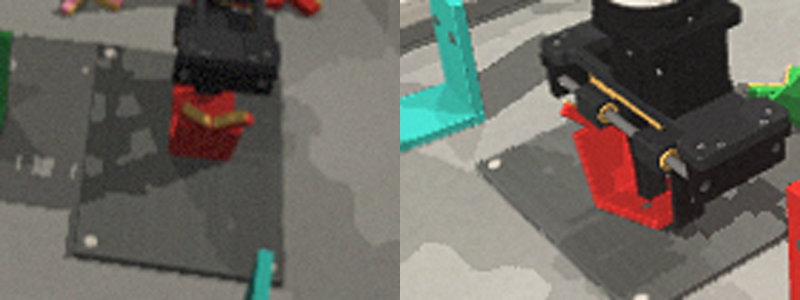

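It is at about 70°, with the V nearly up. Retreat the outer finger toward −x, then wait.

Call:
{"name": "arm_command", "arguments": {
  "targets": [
    {"rot": [0,0,0],"offset": [-0.2,0,0],"gripper": 0.62},
    {"rot": [0,0,0],"offset": [-0.4,0,0],"gripper": 0.62},
    {"rot": [0,0,0],"offset": [-0.6,0,0],"gripper": 0.62},
    {"rot": [0,0,0],"offset": [-0.7,0,0],"gripper": 0.62},
    {"rot": [0,0,0],"offset": [-0.7,0,0],"gripper": 0.62},
    {"rot": [0,0,0],"offset": [-0.7,0,0],"gripper": 0.62}
  ]
}}

```text
time_s: 6.55
position: [0.4977, 0.2245, 0.1073]
tcp_rot: [[1.0, 0.017, 0.0], [0.017, -1.0, 0.0], [0.0, -0.0, -1.0]]
force: [-0.9, -0.1, -1.1]
opening: 0.381
```

Run:
```python
from h import *
go()
a=cap('scene','s6')['frame'][195:300,300:440];d=cap('side','d6')['frame'][195:300,130:270]
cv2.imwrite('pics/v6.png',np.hstack([cv2.resize(f,(400,300),interpolation=cv2.INTER_CUBIC) for f in (a,d)])[:,:,::-1])
```

```text
t 6.55 pos [0.4977 0.2245 0.1073] F [-0.9 -0.1 -1.1] op 0.381 rot [-0.  -0.  -0.1]
```

View pics/v6.png

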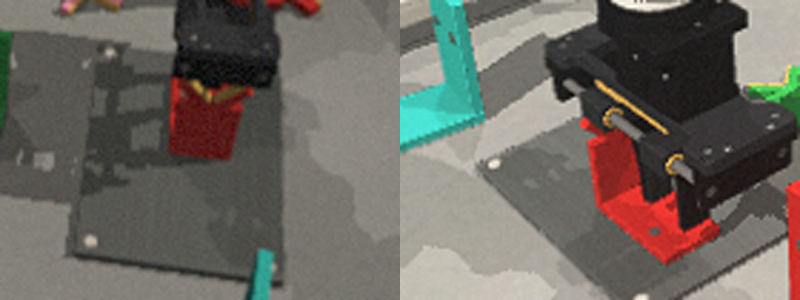

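The foot is flat on the plate and the V is up, with the fingers clear above the foot. Lift straight up.

Call:
{"name": "arm_command", "arguments": {
  "targets": [
    {"rot": [0,0,0],"offset": [0,0,-1],"gripper": 0.62},
    {"rot": [0,0,0],"offset": [0,0,-3],"gripper": 0.62},
    {"rot": [0,0,0],"offset": [0,0,-6],"gripper": 0.62},
    {"rot": [0,0,0],"offset": [0,0,-10],"gripper": 0.62},
    {"rot": [0,0,0],"offset": [0,0,-14],"gripper": 0.62},
    {"rot": [0,0,0],"offset": [0,0,-18],"gripper": 0.62},
    {"rot": [0,0,0],"offset": [0,0,-18],"gripper": 0.62},
    {"rot": [0,0,0],"offset": [0,0,-18],"gripper": 0.62}
  ]
}}

```text
time_s: 7.45
position: [0.4977, 0.2245, 0.2889]
tcp_rot: [[1.0, 0.017, 0.003], [0.017, -1.0, 0.001], [0.003, -0.001, -1.0]]
force: [-1.4, -1.3, 0.1]
opening: 0.381
```

Run:
```python
from h import *
go()
c=viewer.capture('scene');d=viewer.capture('side')
a=c['frame'].copy();b=d['frame'].copy()
# predicted model: foot (x-90..0,z 0..8), upright (x-8..0,z 0..62)
P=[C+np.array(q)/1e3 for q in [(-90,-25,0),(-90,25,0),(0,-25,0),(0,25,0),(0,-25,62),(0,25,62)]]
for cam,im in((c,a),(d,b)):
    for u,v in proj(cam,P).round().astype(int): im[v,u]=(0,255,0)
f=[cv2.resize(i,(400,300),interpolation=cv2.INTER_NEAREST) for i in (a[180:300,290:450],b[180:300,120:280])]
cv2.imwrite('pics/v7.png',np.hstack(f)[:,:,::-1])
```

```text
t 7.45 pos [0.4977 0.2245 0.2889] F [-1.4 -1.3  0.1] op 0.381 rot [-0.  -0.2 -0.1]
```

View pics/v7.png

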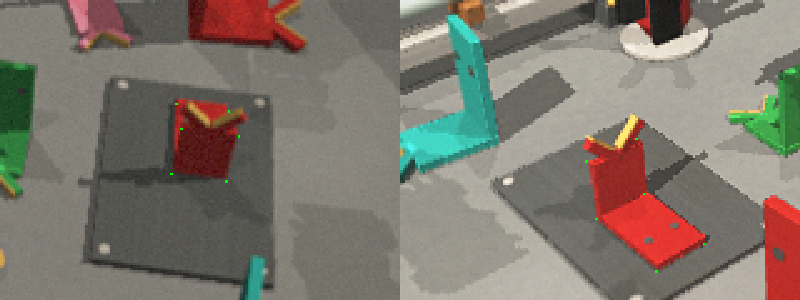

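The rest stands on its foot on the plate. The predicted corners (green dots) line up with it to about a pixel, the gripper is well above it, and the other rests in view look unmoved.

```bash
python3 -c "
from h import *
print(ticket.hand_in(), bot.read_state()['time_s'])"
```

```text
the job is handed in; nothing more can be done
the job is handed in; nothing more can be done
```

The red rest now stands on its foot on its steel plate with the V straight up, and the job is handed in. I caged the foot's top loosely between the half-open fingers and pushed it over its corner. I then lowered it against the outer finger to about 70°, and it dropped the last 20° by itself.

- **Position:** In the last scene and side views the rest matches the predicted pose to about a pixel. The corner never visibly lifted and moved by no more than about 1 px.
- **Limits:** The last move ended at 7.45 s, and the force readings at the end of each call stayed below about 2 N.
- **Clearance:** The gripper's fingertips ended about 0.12 m above the rest, touching nothing.
- **Other rests:** The arm never came near the blue rest. The last crops did not include it, so I did not look at it again at the end.

No check failed or disagreed.

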